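# Take the capless bottle out of the jammed capping lane

## Robot

A 6-joint arm with a two-finger parallel gripper is mounted at the origin on the work surface. World frame = base frame: x ahead of the robot, y to its left, z up, the work surface at z = 0. Lengths are in m, angles in rad, forces in N, time in s.
With the tool pointing down it reaches from about 0.25 to 0.775 m from the base axis. Payload 4 kg.
Tool frame: the origin (TCP) lies midway between the tips of the shut fingers; the grasp point (between the pads) lies 19 mm behind it; z points along the fingers, y is the direction in which the jaws open and shut (so a half turn about z gives the same grasp; the last joint's range is limited). The gripper opens to 94 mm and grips with 3 to 60 N. Pads are 16 mm wide; open, the fingers measure 119 mm over their backs; the gripper's body (75 mm by 177 mm) begins 78 mm behind the grasp point.
Start: joints at [-1.416, 0.087, 1.371, -0, 1.684, -0.103], TCP at [0.14, -0.532, 0.206] pointing down, gripper open.
Joint ranges: [-3.1, 3.1], [-0.76, 2.03], [0.27, 2.55], [-1.08, 4.22], [0.17, 2.65], [-2.57, 2.57]. Speed limits (rad/s): [2.79, 2.79, 3.14, 3.14, 3.14, 3.14].

## Interface

Orientations are given as [roll, pitch, yaw] about the fixed x, y, z axes, in that order (R = Rz(yaw) Ry(pitch) Rx(roll)).
In Python, from bench import robot gives the robot as it stands.
- The arm moves only by the tool carry_out, never from a script. Its argument "deltas" is text: rows parted by semicolons, each of 7 numbers parted by spaces: the shift along the tool's x, y, z in mm, then the turn, a rotation vector about the tool's x, y, z in rad, then the closure, from 0 (fully open) to 1 (shut). A call has exactly 8 rows; each row is the pose to reach, as a shift and turn from the pose commanded when the call began, along the tool's axes at that moment; what a row does not reach only later rows make up. A row lasts 1/12 s, in which the tool goes at most 41.7 mm and 7.16 degrees, less where a joint would pass 70% of its speed; a pose out of reach is approached as far as the arm can. A call with a gripper value outside its range is refused whole. The fingers move at their own pace and stop on an object; the grip force is fixed at half the most. Time passes only in rows, so rows that repeat a pose let the fingers close, or fill a call up. It gives the time, the measured TCP pose, the force and the opening at its end, in the units of the state.
- robot.get_obs(): the state, without advancing time (a new reading comes with each control period).
- robot.snapshot(name): name is "scene" or "top" or "wrist"; returns a dict with "pixels" (420x560x3 uint8, red, green, blue), "range_z" (420x560 float32, m along the optical axis (not along the pixel's ray), 0 where there is no reading), "camera_matrix" (3x3 intrinsics, pixels), "k1" (the pictures are not rectified: a ray, as slopes to the right and down, at radius r is drawn at 1 + k1 r^2 times it, then the intrinsics apply), "rvec" (rotation vector, rad) and "tvec" (3), from world to camera coordinates, as OpenCV has them. Camera axes: x right, y down, z forward; pixel columns grow to the right and rows downward; lengths in m; the calibration is good to about 2 mm. A picture is of the moment at which its call begins.
- robot.close_job(): hands the job in, once; it reports no verdict.
Trained networks look in a picture, given as the dict that the camera call returned (one of the last four; its "shot" number tells which), for a name from the list of things; names that differ only in an ending like _2 or _b are one class to them, and where a whole thing is asked for, a point or a joint stands for the part that bears it (a point fixed in the world has none). Each returns a list of dicts, best first, with "p" (0 to 1); they miss things now and then, are a little off and sometimes report something else, mostly with a low value. They report only what shows in the picture. A call takes as long as a camera call.
- robot.look_for(picture, thing): "at" ([x, y, z] in m, in the coordinates of the camera as it stood for that picture, good to about 4 mm: the middle of the surface that is visible of it).
- robot.place_of(picture, thing): "at" ([x, y, z] in m, in the coordinates of the camera as it stood for that picture, good to about 4 mm: a listed point, or the origin of a listed thing).
The state is a dict: "time": time; "joint_positions": joint angles; "qvel": joint speeds; "joint_torque": joint torques, N m; "tool_pos": TCP position; "ee_rot": TCP orientation; "wrist_force": force on the tool from outside, world axes, zero at the start; "wrist_torque": the same for the moment, N m; "width": finger opening in m.
Only numpy, scipy, OpenCV 4.12 (cv2) and the standard library are available. Lean on these libraries where they do the work, as an engineer would, in place of code of your own. Each camera call takes 0.05 s, during which the arm holds its last target.

## Task

The bench capping line has stopped: one bottle came through without its cap, and a capped bottle has jammed up against it across the side outlet. Slide that capped bottle back along the lane, away from the outlet, then draw the open bottle out sideways through the outlet onto the dead plate (the neck bars stop it from being lifted in the lane) and stand it gently in the steel tray on the bench. Keep the open bottle upright throughout, leave the capped bottles standing in the lane, and do not disturb the tube rack, wash bottle or dish stack.

Things in the scene. Friction and masses are not known exactly. Their poses are not given: they have to be found in the camera images.
- outlet (a point): Point on the belt of the fixed, stopped capping line, mid-lane, level with the side outlet; belt 90 mm above the bench. y runs along the lane to the capping head, x across it; bottles leave along -x. White guides (30 to 50 mm over the belt) make the lane 60 mm wide; the -x one has a 64 mm gap (y within 32 mm), with cheeks flaring out to x = -93 mm. End stop at y = -205 mm.
- bar_gap (a point): Middle of the gap in the outlet-side neck bar, on its top. Two flat steel neck bars lie over the bottles' shoulders, 83 to 88 mm over the belt, at x 20 to 50 and -20 to -50 mm from the outlet point, with a 40 mm slot between; necks and caps stand up through it. The -x bar has this 44 mm wide gap (along y). No bar post is higher than the bars. A bottle can be lifted only once its axis is past x = -80 mm.
- dead_plate (a point): Centre of the steel dead plate outside the outlet, level with the belt: 86 mm (x, out from the lane) by 150 mm (y). A bottle slides straight from the belt onto it. Axes as for the outlet.
- capping_head (a point): Underside of the capping head's chuck, over the middle of the lane, 245 mm above the bench and 270 mm along the lane (+y) from the outlet. The head is 100 mm wide along the lane and 435 mm high; its column stands beyond the lane. An obstacle, not to be operated.
- open_bottle_mid (a point): The open bottle: amber, body 56 mm across and 70 mm tall, shoulder to 82 mm, bare open neck 30 mm across up to 120 mm; no cap. 130 to 250 g; belt and plate are slick, it slides at under 1 N. In the lane, about 31 mm to one side or the other of the outlet. The point is on its axis, 60 mm above its underside (half-way up). z is up.
- bottle_a_mid (a point): The capped bottle that jams the outlet, about 31 mm to the other side of it from the open one, 2 to 10 mm short of touching. Same bottle with a ribbed white screw cap, 38 mm across, from 92 to 124 mm up; 130 to 270 g. The point is on its axis, 60 mm above its underside. z is up. With its axis 60 to 75 mm along the lane from the outlet it is out of the way.
- bottle_b_mid (a point): Another capped bottle, like the jammed one, in the lane 145 to 170 mm from the outlet on the capping head's side. The point is on its axis, 60 mm above its underside. z is up.
- bottle_c_mid (a point): Another capped bottle, like the jammed one, in the lane 145 to 170 mm from the outlet on the end stop's side. The point is on its axis, 60 mm above its underside. z is up.
- tray_in (a point): The empty steel tray, fixed on the bench to the right or left in front of the robot: outside 150 mm (its x) by 190 mm (its y), walls 4 mm thick and 28 mm high. The point is the centre of its inner floor, z up.
- tube_rack: Bystander: a white rack of capped tubes, 90 by 190 mm, 103 mm tall; origin under its centre. It stands on the opposite side from the tray.
- wash_bottle: Bystander: a white wash bottle, 68 mm in diameter, 200 mm tall with its spout, past the end-stop end of the line; origin under its centre.
- dish_stack: Bystander: a stack of five Petri dishes, 90 mm in diameter and 75 mm tall, between the robot and the line; origin under its centre.

How it is judged:
On the way, in this order (a step that is already met when the one before it is completed fails the run):
1. the capped bottle that jams the outlet has been moved back along the lane, clear of the outlet (its axis more than 50 mm from the outlet's middle), still standing in the lane (x of bottle_a_mid in the frame of outlet between -0.02 and 0.02 m and (y of bottle_a_mid in the frame of outlet above 0.05 m or y of bottle_a_mid in the frame of outlet below -0.05 m) and angle between bottle_a_mid's own z axis and vertical below 0.2 rad), for 0.2 s.
2. the open bottle is drawn out sideways through the outlet, near the level of the belt and upright (axis more than 50 mm out from the lane's middle) (x of open_bottle_mid in the frame of outlet between -0.16 and -0.05 m and y of open_bottle_mid in the frame of outlet between -0.03 and 0.03 m and z of open_bottle_mid in the frame of outlet between 0.04 and 0.085 m and angle between open_bottle_mid's own z axis and vertical below 0.3 rad), for 0.1 s.
At the end, for the whole second after the job is handed in: The open bottle stands upright (within 0.1 rad) and still on the floor of the tray, inside its walls, released; all three capped bottles stand upright on the belt, in the lane (axes within 20 mm of its middle) (x of open_bottle_mid in the frame of tray_in between -0.07 and 0.07 m and y of open_bottle_mid in the frame of tray_in between -0.09 and 0.09 m and z of open_bottle_mid in the frame of tray_in between 0.054 and 0.066 m and angle between each of open_bottle_mid, bottle_a_mid, bottle_b_mid, bottle_c_mid's own z axis and vertical below 0.1 rad and linear speed of open_bottle below 0.02 m/s and x of bottle_a_mid in the frame of outlet between -0.02 and 0.02 m and z of bottle_a_mid in the frame of outlet between 0.054 and 0.066 m and x of bottle_b_mid in the frame of outlet between -0.02 and 0.02 m and z of bottle_b_mid in the frame of outlet between 0.054 and 0.066 m and x of bottle_c_mid in the frame of outlet between -0.02 and 0.02 m and z of bottle_c_mid in the frame of outlet between 0.054 and 0.066 m); the robot touches nothing.
It fails at once if the open bottle is tipped by more than 0.5 rad (angle between open_bottle_mid's own z axis and vertical above 0.5 rad).
It fails at once if the open bottle is dropped: it falls out of the fingers at over 0.6 m/s (a fall of some 20 mm or more) (contact force between open_bottle and the fingers below 0.05 N and linear speed of open_bottle above 0.6 m/s).
It fails at once if the tube rack is moved by more than 30 mm (distance of tube_rack from where it was at the start of the episode above 0.03 m).
It fails at once if the wash bottle is moved by more than 30 mm (distance of wash_bottle from where it was at the start of the episode above 0.03 m).
It fails at once if the dish stack is moved by more than 30 mm (distance of dish_stack from where it was at the start of the episode above 0.03 m).
It also fails if it takes over 56 s, if anything falls off the work surface, if the arm or the gripper's body presses on something with over 40 N, if the wrist force passes 120 N, or if a joint passes its speed limit or range.

## Working session

There is one attempt and no reset: what is moved stays moved. The work goes in short steps, Python scripts to look and compute and a tool call to move; the robot and the scene stay as the last step left them, time stands still between calls to the robot, and variables do not carry over. Pictures are saved under pics/ and viewed, and the job is handed in when it is done.

Besides the shell and the picture viewer there is one more tool, called after ">>>" as name(argument=value, ...), one argument or row to a line, values as JSON. carry_out: Moves the arm, as the interface text tells. Its arguments: {"type":"object","properties":{"deltas":{"type":"string"}},"required":["deltas"]}

```bash
mkdir -p pics; ls; cat > h.py <<'E'
import numpy as np, cv2
from bench import robot
def Rt(s):
    return cv2.Rodrigues(np.array(s["rvec"],float))[0], np.array(s["tvec"],float).ravel()
def w(s,p):
    R,t=Rt(s); return R.T@(np.array(p)-t)
def save(s,n,grid=None):
    cv2.imwrite('pics/'+n+'.png',cv2.cvtColor(s["pixels"],cv2.COLOR_RGB2BGR))
def cloud(s):
    K=np.array(s["camera_matrix"],float); z=s["range_z"]; h,wd=z.shape
    u,v=np.meshgrid(np.arange(wd),np.arange(h)); 
    pts=np.stack([u,v],-1).reshape(-1,1,2).astype(float)
    n=cv2.undistortPoints(pts,K,np.array([s["k1"],0,0,0,0],float)).reshape(h,wd,2)
    P=np.dstack([n*z[...,None],z]); R,t=Rt(s)
    W=(P-t)@R; W[z==0]=np.nan
    return W
E
python3 - <<'E'
from h import *
o=robot.get_obs(); print({k:np.round(v,3) for k,v in o.items()})
for n in ["scene","top"]:
    s=robot.snapshot(n); save(s,n+"0"); print(n,s["tvec"])
    for th in "outlet bar_gap dead_plate capping_head open_bottle_mid bottle_a_mid bottle_b_mid bottle_c_mid tray_in tube_rack wash_bottle dish_stack".split():
        r=robot.place_of(s,th)
        print(n,th,[(round(q["p"],2),np.round(w(s,q["at"]),3).tolist()) for q in r[:4]])
E
```

```text
pics
{'time': np.float64(0.0), 'joint_positions': array([-1.416,  0.088,  1.372, -0.   ,  1.684, -0.103]), 'qvel': array([ 0.001,  0.   , -0.001,  0.001, -0.001,  0.001]), 'joint_torque': array([-0.0000e+00, -3.4017e+01, -3.0243e+01,  7.2000e-02,  3.3000e-02,
       -0.0000e+00]), 'tool_pos': array([ 0.14 , -0.531,  0.204]), 'ee_rot': array([-3.139, -0.   ,  0.258]), 'wrist_force': array([-0.615, -0.075,  0.347]), 'wrist_torque': array([-0.038,  0.031,  0.033]), 'width': np.float64(0.094)}
scene [ 0.07714038 -0.23608149  1.57037717]
scene outlet [(0.56, [0.65, 0.035, 0.091])]
scene bar_gap [(0.8, [0.621, 0.043, 0.18])]
scene dead_plate [(0.93, [0.552, 0.044, 0.091])]
scene capping_head [(0.69, [0.676, 0.306, 0.247]), (0.29, [0.665, 0.182, 0.149])]
scene open_bottle_mid [(0.89, [0.646, 0.064, 0.154])]
scene bottle_a_mid [(0.97, [0.643, 0.009, 0.151])]
scene bottle_b_mid [(0.93, [0.663, 0.18, 0.151])]
scene bottle_c_mid [(0.55, [0.631, -0.128, 0.152])]
scene tray_in [(0.92, [0.383, 0.278, 0.003])]
scene tube_rack [(0.75, [0.382, -0.269, -0.001]), (0.59, [0.385, 0.279, 0.003])]
scene wash_bottle [(0.94, [0.577, -0.429, 0.003]), (0.32, [0.615, 0.041, 0.177])]
scene dish_stack [(0.81, [0.388, -0.043, -0.002])]
top [-0.05988525  0.55832703  1.42076946]
top outlet [(0.81, [0.647, 0.036, 0.092])]
top bar_gap [(0.96, [0.614, 0.037, 0.18])]
top dead_plate [(0.93, [0.556, 0.039, 0.09])]
top capping_head [(0.72, [0.675, 0.302, 0.24])]
top open_bottle_mid [(0.71, [0.649, 0.062, 0.153])]
top bottle_a_mid [(0.82, [0.649, 0.004, 0.15]), (0.55, [0.647, 0.035, 0.09])]
top bottle_b_mid [(0.66, [0.669, 0.181, 0.152])]
top bottle_c_mid [(0.85, [0.632, -0.131, 0.15]), (0.19, [0.386, 0.279, 0.001])]
top tray_in [(0.64, [0.384, 0.278, 0.002])]
top tube_rack [(0.94, [0.381, -0.268, -0.001])]
top wash_bottle [(0.85, [0.584, -0.432, 0.003])]
top dish_stack [(0.59, [0.385, -0.049, 0.001])]
```

View pics/scene0.png

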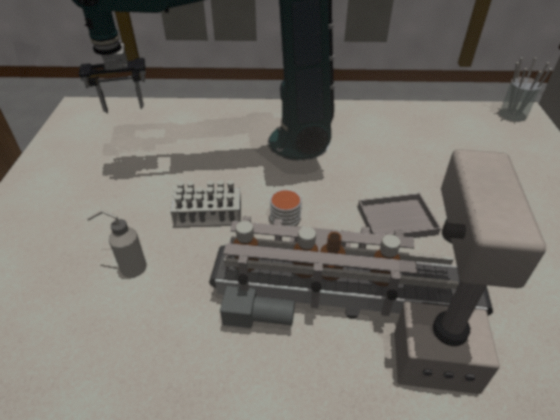

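View pics/top0.png

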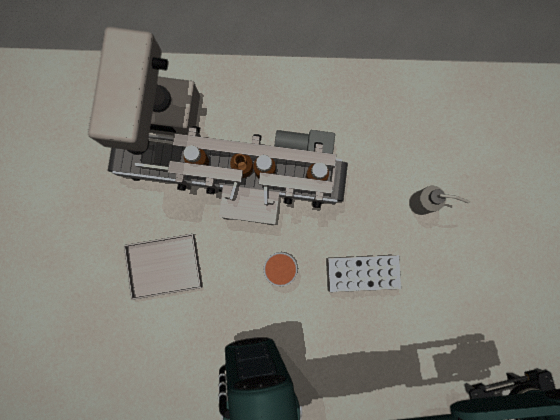

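The network positions agree across both cameras: the lane is tilted about -6° and bottle a sits on the end-stop side. I'll refine with the depth data: caps, neck, bars, head extent and tray.

```bash
cat >> h.py <<'E'
O=np.array([0.648,0.0355]); TH=-0.109
def loc(W,O=O,TH=TH):
    d=W[...,:2]-O; c,s=np.cos(TH),np.sin(TH)
    return np.dstack([d[...,0]*c+d[...,1]*s,-d[...,0]*s+d[...,1]*c,W[...,2]])
E
python3 - <<'E'
from h import *
for n in ["scene","top"]:
    s=robot.snapshot(n); W=cloud(s); L=loc(W); img=s["pixels"].astype(int)
    # cap tops z ~0.214
    m=(abs(L[...,2]-0.214)<0.006)&(abs(L[...,0])<0.04)&(abs(L[...,1])<0.2)
    k,lab,st,cen=cv2.connectedComponentsWithStats(m.astype(np.uint8))
    for i in range(1,k):
        if st[i,4]>8:
            P=L[lab==i]; print(n,"cap",st[i,4],P.mean(0).round(4),((P.max(0)+P.min(0))/2).round(4),(P.max(0)-P.min(0)).round(3))
    # bar tops
    m=(abs(L[...,2]-0.178)<0.004)&(abs(L[...,1])<0.17)
    for lo,hi in((-.06,-.012),(.012,.06)):
        mm=m&(L[...,0]>lo)&(L[...,0]<hi); P=L[mm]
        if len(P)<10: continue
        # edges per y-bin
        e=[(b,np.percentile(P[abs(P[:,1]-b)<.01,0],[3,97]).round(4).tolist(),(abs(P[:,1]-b)<.01).sum()) for b in np.arange(-.12,.13,.04) if (abs(P[:,1]-b)<.01).sum()>5]
        print(n,"bar",len(P),P[:,2].mean().round(4)); [print("  ",round(q[0],2),q[1:]) for q in e]
        ys=np.sort(P[:,1]); g=np.diff(ys); i=g.argmax(); print("  gap",ys[i],ys[i+1])
    m=(L[...,2]>0.26)&(L[...,1]>0.1)&(L[...,1]<.45)&(L[...,0]>-.3)&(L[...,0]<.4)&(L[...,2]<.5)
    P=L[m]; print(n,"head",len(P),np.percentile(P,[1,99],axis=0).round(3).tolist())
    # tray rim
    m=(W[...,2]>.02)&(W[...,2]<.034)&(abs(W[...,0]-.384)<.13)&(abs(W[...,1]-.278)<.15)
    P=W[m][:,:2].astype(np.float32); print(n,"tray",len(P),cv2.minAreaRect(P))
    m=(W[...,2]>.06)&(abs(W[...,0]-.387)<.08)&(abs(W[...,1]+.046)<.08)&(W[...,2]<.1)
    P=W[m]; print(n,"dish",P.min(0),P.max(0))
E
```

```text
scene cap 206 [ 0.0045 -0.1667  0.2144] [ 0.0036 -0.168   0.2135] [0.037 0.039 0.011]
scene cap 211 [ 0.0045 -0.0304  0.2143] [ 0.0012 -0.0302  0.2138] [0.04  0.037 0.012]
scene cap 78 [0.0018 0.028  0.2108] [0.0007 0.0276 0.2106] [0.031 0.028 0.005]
scene cap 228 [0.0036 0.1458 0.2143] [0.0019 0.1462 0.2129] [0.038 0.037 0.01 ]
scene bar 995 0.1789
   -0.12 ([-0.0482, -0.0178], np.int64(95))
   -0.08 ([-0.047, -0.0183], np.int64(90))
   0.04 ([-0.0499, -0.019], np.int64(38))
   0.08 ([-0.0507, -0.0191], np.int64(102))
   0.12 ([-0.0492, -0.0192], np.int64(98))
  gap -0.04574614964193269 0.020456340491635895
scene bar 1993 0.1788
   -0.12 ([0.0224, 0.0516], np.int64(103))
   -0.08 ([0.0221, 0.0517], np.int64(107))
   -0.04 ([0.0141, 0.0514], np.int64(116))
   0.0 ([0.0222, 0.0576], np.int64(130))
   0.04 ([0.0131, 0.0503], np.int64(123))
   0.08 ([0.0222, 0.0501], np.int64(118))
   0.12 ([0.0206, 0.0504], np.int64(119))
  gap 0.09616290249017746 0.0978422779290602
scene head 11212 [[-0.024, 0.198, 0.271], [0.2, 0.316, 0.437]]
scene tray 516 ((0.38534170389175415, 0.2775118350982666),
[... 823 characters left out ...]
], np.int64(88))
  gap -0.02317712764401356 0.020982941771609774
top bar 1432 0.1783
   -0.12 ([0.0223, 0.0507], np.int64(79))
   -0.08 ([0.0225, 0.0507], np.int64(85))
   -0.04 ([0.0244, 0.0512], np.int64(75))
   0.0 ([0.022, 0.0591], np.int64(110))
   0.04 ([0.0219, 0.0505], np.int64(78))
   0.08 ([0.0213, 0.0498], np.int64(81))
   0.12 ([0.0213, 0.0498], np.int64(82))
  gap 0.08350176834403857 0.08478009048634383
top head 7020 [[-0.035, 0.199, 0.347], [0.193, 0.314, 0.439]]
top tray 413 ((0.38652878999710083, 0.27769726514816284), (0.14992597699165344, 0.19051650166511536), 10.835575103759766)
top dish [ 0.34436645 -0.08539993  0.06466353] [ 4.31312817e-01 -1.98327344e-04  8.34866755e-02]
```

```bash
cat >> h.py <<'E'
O2=np.array([0.6490,0.0345]); TH2=-0.104
def l2w(x,y):
    c,s=np.cos(TH2),np.sin(TH2); return O2+[x*c-y*s,x*s+y*c]
def w2l(p):
    d=np.array(p[:2])-O2; c,s=np.cos(TH2),np.sin(TH2); return np.array([d[0]*c+d[1]*s,-d[0]*s+d[1]*c])
def plan(a,b):
    "a,b=(x,y,z,yaw): total shift in tool axes mm, turn about tool z"
    d=np.array(b[:3])-a[:3]; y=a[3]
    print("d_tool mm",np.round([1e3*(d[0]*np.cos(y)+d[1]*np.sin(y)),1e3*(d[0]*np.sin(y)-d[1]*np.cos(y)),-1e3*d[2]],1),"rz",round(a[3]-b[3],3))
E
python3 - <<'E'
from h import *
s=(.14,-.532,.206,.258)
p1=(.25,-.41,.33,.66); p2=(.45,-.20,.33,1.06); p3=(.645,.005,.30,1.467)
plan(s,p1);plan(p1,p2);plan(p2,p3)
E
```

```text
d_tool mm [ 137.5  -89.9 -124. ] rz -0.402
d_tool mm [286.8 -43.3  -0. ] rz -0.4
d_tool mm [274.2  69.9  30. ] rz -0.407
```

>>> carry_out(
  deltas="8 -5 -20 0 0 -0.03 0; 22 -14 -45 0 0 -0.08 0; 40 -26 -70 0 0 -0.14 0; 60 -39 -92 0 0 -0.20 0; 80 -52 -108 0 0 -0.26 0; 100 -65 -119 0 0 -0.31 0; 119 -78 -124 0 0 -0.36 0; 138 -90 -124 0 0 -0.40 0",
)

```text
time: 2.07
tool_pos: [0.2516, -0.4092, 0.3317]
ee_rot: [3.138, 0.001, 0.66]
wrist_force: [0.4, 0.1, 0.0]
width: 0.094
```

>>> carry_out(
  deltas="36 -5 0 0 0 -0.05 0; 72 -11 0 0 0 -0.10 0; 108 -16 0 0 0 -0.15 0; 144 -22 0 0 0 -0.20 0; 180 -27 0 0 0 -0.25 0; 216 -32 0 0 0 -0.30 0; 252 -38 0 0 0 -0.35 0; 287 -43 0 0 0 -0.40 0",
)

```text
time: 2.73
tool_pos: [0.4525, -0.1984, 0.3298]
ee_rot: [3.141, 0.0, 1.061]
wrist_force: [0.8, 0.0, 0.5]
width: 0.0943
```

>>> carry_out(
  deltas="36 9 4 0 0 -0.05 0; 72 18 8 0 0 -0.11 0; 109 28 12 0 0 -0.17 0; 146 37 16 0 0 -0.23 0; 183 46 20 0 0 -0.29 0; 218 55 24 0 0 -0.34 0; 248 63 27 0 0 -0.38 0; 274 70 30 0 0 -0.407 0",
)

```text
time: 3.4
tool_pos: [0.6482, 0.0064, 0.2986]
ee_rot: [-3.141, -0.0, 1.468]
wrist_force: [-0.5, -0.6, -0.2]
width: 0.0939
```

```bash
python3 - <<'E'
from h import *
for i in range(1):
    s=robot.snapshot("wrist"); save(s,"w1")
    for th in ["bottle_a_mid","open_bottle_mid","bar_gap"]:
        print(th,[(round(q["p"],2),np.round(w(s,q["at"]),4).tolist()) for q in robot.place_of(s,th)[:3]])
    W=cloud(s); L=loc(W,O2,TH2)
    for z in (.214,.21):
        m=(abs(W[...,2]-z)<.004)&(abs(L[...,0])<.045)&(abs(L[...,1])<.1)
        k,lab,st,cen=cv2.connectedComponentsWithStats(m.astype(np.uint8))
        for i in range(1,k):
            if st[i,4]>100:
                P=L[lab==i]; print(st[i,4],((P.max(0)+P.min(0))/2).round(4),(P.max(0)-P.min(0)).round(3))
    o=robot.get_obs(); print(o["tool_pos"],o["joint_positions"].round(3), w2l(o["tool_pos"]))
E
```

```text
bottle_a_mid [(0.63, [0.6474, 0.0094, 0.149])]
open_bottle_mid [(0.86, [0.659, 0.0637, 0.1508])]
bar_gap [(0.8, [0.6144, 0.0376, 0.1794])]
1306 [ 0.0018 -0.0268  0.2129] [0.037 0.037 0.006]
443 [0.0008 0.0313 0.209 ] [0.029 0.029 0.006]
908 [ 0.0012 -0.0268  0.21  ] [0.039 0.039 0.008]
[0.64697436 0.00448003 0.29861802] [-8.000e-02  3.170e-01  9.170e-01 -1.000e-03  1.909e+00  2.500e-02] [ 0.00110175 -0.03006806]
```

View pics/w1.png

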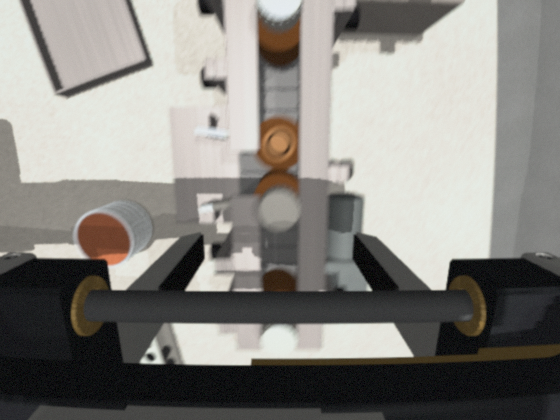

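The wrist view puts a's cap at (279,210), the open neck at (279,143), and the fingers at columns 185 and 375, so the tool is centred over the lane. I'll lower it onto the cap.

>>> carry_out(
  deltas="1 0 15 0 0 0 0; 2 0 35 0 0 0 0; 2 0 55 0 0 0 0; 2 0 75 0 0 0 0; 2 0 92 0 0 0 0; 2 0 104 0 0 0 0; 2 0 111 0 0 0 0; 2 0 111 0 0 0 0",
)

```text
time: 4.27
tool_pos: [0.6461, 0.0053, 0.1872]
ee_rot: [-3.139, 0.0, 1.463]
wrist_force: [-0.6, -0.0, -0.2]
width: 0.0937
```

>>> carry_out(
  deltas="0 0 0 0 0 0 0.3; 0 0 0 0 0 0 0.4; 0 0 0 0 0 0 0.5; 0 0 0 0 0 0 0.6; 0 0 0 0 0 0 0.8; 0 0 0 0 0 0 1; 0 0 0 0 0 0 1; 0 0 0 0 0 0 1",
)

```text
time: 4.93
tool_pos: [0.6473, 0.0063, 0.1885]
ee_rot: [3.142, 0.0, 1.465]
wrist_force: [0.4, -0.5, -0.0]
width: 0.0443
```

>>> carry_out(
  deltas="0 0 0 0 0 0 1; 0 0 0 0 0 0 1; 0 0 0 0 0 0 1; -2 0 0 0 0 0 1; -6 0 0 0 0 0 1; -11 0 0 0 0 0 1; -16 0 0 0 0 0 1; -20 0 0 0 0 0 1",
)

```text
time: 5.6
tool_pos: [0.645, -0.0146, 0.1884]
ee_rot: [-3.142, 0.0, 1.464]
wrist_force: [0.2, -0.1, -0.6]
width: 0.0372
```

>>> carry_out(
  deltas="-5 0 0 0 0 0 1; -10 0 0 0 0 0 1; -14 0 0 0 0 0 1; -17 0 0 0 0 0 1; -18 0 0 0 0 0 1; -18 0 0 0 0 0 1; -18 0 0 0 0 0 1; -18 0 0 0 0 0 1",
)

```text
time: 6.27
tool_pos: [0.6432, -0.0314, 0.1884]
ee_rot: [-3.141, 0.0, 1.465]
wrist_force: [0.7, -0.6, 0.1]
width: 0.0369
```

Gripped at 37 mm wide and slid. I'll release, rise straight up and check.

>>> carry_out(
  deltas="0 0 0 0 0 0 0.8; 0 0 0 0 0 0 0.6; 0 0 0 0 0 0 0.4; 0 0 0 0 0 0 0.2; 0 0 0 0 0 0 0; 0 0 0 0 0 0 0; 0 0 0 0 0 0 0; 0 0 0 0 0 0 0",
)

```text
time: 6.93
tool_pos: [0.6432, -0.0316, 0.1885]
ee_rot: [3.141, 0.0, 1.465]
wrist_force: [-0.4, 0.3, -0.5]
width: 0.0743
```

>>> carry_out(
  deltas="0 0 -10 0 0 0 0; 0 0 -30 0 0 0 0; 0 0 -50 0 0 0 0; 10 0 -65 0 0 0 0; 35 0 -70 0 0 0 0; 65 0 -70 0 0 0 0; 85 0 -70 0 0 0 0; 97 0 -70 0 0 0 0",
)

```text
time: 7.6
tool_pos: [0.6537, 0.0672, 0.2596]
ee_rot: [3.14, -0.001, 1.467]
wrist_force: [0.3, -0.6, -0.1]
width: 0.094
```

```bash
python3 - <<'E'
from h import *
for n in ("wrist","top"):
    s=robot.snapshot(n); save(s,n+"2")
    W=cloud(s); L=loc(W,O2,TH2)
    for z in (.212,):
        m=(abs(W[...,2]-z)<.005)&(abs(L[...,0])<.03)&(abs(L[...,1])<.2)
        k,lab,st,cen=cv2.connectedComponentsWithStats(m.astype(np.uint8))
        for i in range(1,k):
            if st[i,4]>20:
                P=L[lab==i]; print(n,st[i,4],((P.max(0)+P.min(0))/2).round(4),(P.max(0)-P.min(0)).round(3))
    for th in ["bottle_a_mid","open_bottle_mid"]:
        print(th,[(round(q["p"],2),w2l(w(s,q["at"])).round(4).tolist()) for q in robot.place_of(s,th)[:3]])
for i in range(3):
    o=robot.get_obs(); print(o["tool_pos"], w2l(o["tool_pos"]))
E
```

```text
wrist 2395 [0.001  0.1498 0.2118] [0.038 0.039 0.009]
wrist 540 [0.0007 0.032  0.2094] [0.029 0.03  0.005]
wrist 1113 [ 0.0012 -0.0684  0.2114] [0.038 0.032 0.008]
bottle_a_mid [(0.95, [0.0023, -0.0648])]
open_bottle_mid [(0.91, [0.0071, 0.0315])]
top 26 [-0.0012  0.1616  0.2129] [0.027 0.008 0.007]
top 159 [-0.0004 -0.0668  0.212 ] [0.036 0.037 0.01 ]
top 157 [-0.0005 -0.1666  0.2125] [0.038 0.038 0.009]
bottle_a_mid [(0.88, [0.0015, -0.0694]), (0.44, [-0.2355, -0.3284])]
open_bottle_mid [(0.72, [-0.0181, -0.4728])]
[0.6534265  0.06353902 0.25846568] [0.00138796 0.02934165]
[0.6534265  0.06353902 0.25846568] [0.00138796 0.02934165]
[0.6534265  0.06353902 0.25846568] [0.00138796 0.02934165]
```

View pics/wrist2.png

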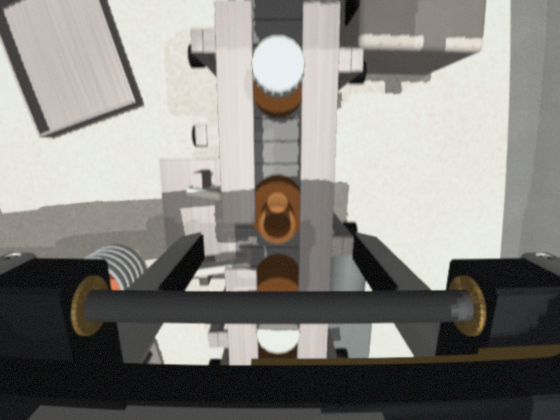

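a now stands at y = -67 mm, upright. The open neck is at (278,215) in the wrist view, local y ≈ 30 mm, directly under the tool. I'll descend and grip it.

>>> carry_out(
  deltas="0 0 10 0 0 0 0.2; 0 0 25 0 0 0 0.3; 0 0 40 0 0 0 0.3; 0 0 55 0 0 0 0.3; 0 0 66 0 0 0 0.3; 0 0 72 0 0 0 0.3; 0 0 73 0 0 0 0.3; 0 0 73 0 0 0 0.3",
)

```text
time: 8.57
tool_pos: [0.6533, 0.0645, 0.1851]
ee_rot: [-3.141, 0.0, 1.464]
wrist_force: [-0.4, -0.0, -0.2]
width: 0.0658
```

>>> carry_out(
  deltas="0 0 0 0 0 0 0.4; 0 0 0 0 0 0 0.5; 0 0 0 0 0 0 0.6; 0 0 0 0 0 0 0.7; 0 0 0 0 0 0 1; 0 0 0 0 0 0 1; 0 0 0 0 0 0 1; 0 0 0 0 0 0 1",
)

```text
time: 9.23
tool_pos: [0.6535, 0.0649, 0.1858]
ee_rot: [3.141, -0.0, 1.465]
wrist_force: [-0.4, 0.2, 0.7]
width: 0.0296
```

>>> carry_out(
  deltas="0 0 0 0 0 0 1; 0 0 0 0 0 0 1; 0 0 0 0 0 0 1; 0 0 0 0 0 0 1; 0 0 0 0 0 0 1; 0 0 0 0 0 0 1; 0 0 0 0 0 0 1; 0 0 0 0 0 0 1",
)

```text
time: 9.9
tool_pos: [0.6536, 0.0649, 0.1857]
ee_rot: [3.141, 0.0, 1.465]
wrist_force: [-0.1, -0.6, 2.1]
width: 0.0295
```

```bash
python3 - <<'E'
from h import *
s=robot.snapshot("wrist"); save(s,"w3")
o=robot.get_obs(); print(o["tool_pos"], w2l(o["tool_pos"]),o["width"],o["wrist_force"])
E
```

```text
[0.65356623 0.06492834 0.18575633] [0.00138271 0.03073796] 0.02926029092611499 [0.35482905 1.49452946 1.93444788]
```

View pics/w3.png

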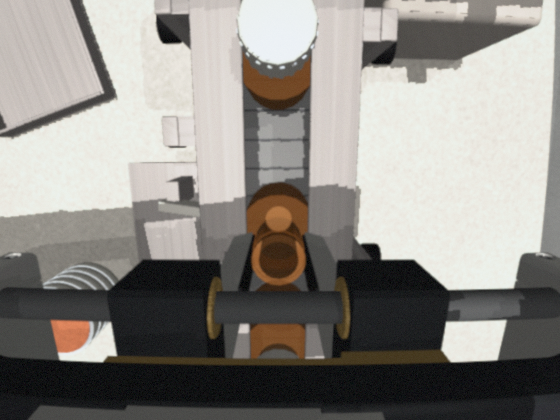

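Gripped at 29.5 mm wide. Next I'll bring it level with the outlet.

>>> carry_out(
  deltas="-2 0 0 0 0 0 1; -7 0 0 0 0 0 1; -13 0 0 0 0 0 1; -19 0 0 0 0 0 1; -25 0 0 0 0 0 1; -29 0 0 0 0 0 1; -31 0 0 0 0 0 1; -31 0 0 0 0 0 1",
)

```text
time: 10.62
tool_pos: [0.6502, 0.033, 0.1857]
ee_rot: [3.141, 0.001, 1.464]
wrist_force: [0.3, -1.2, 4.7]
width: 0.0293
```

```bash
python3 - <<'E'
from h import *
s=robot.snapshot("wrist"); save(s,"w4")
W=cloud(s);L=loc(W,O2,TH2)
def gap(n,L,z0,z1,x0,x1):
    m=(L[...,2]>z0)&(L[...,2]<z1)&(L[...,0]>x0)&(L[...,0]<x1)&(abs(L[...,1])<.1)
    y=L[m][:,1]; print(n,(z0,z1),m.sum(),"max neg",np.percentile(y[y<0],[95,99]).round(4) if (y<0).any() else None,"min pos",np.percentile(y[y>0],[1,5]).round(4) if (y>0).any() else None)
gap("wrist bar",L,.174,.182,-.047,-.024)
gap("wrist guide",L,.135,.145,-.034,-.03)
gap("wrist cheek",L,.12,.145,-.09,-.05)
t=robot.snapshot("top"); save(t,"top4"); Lt=loc(cloud(t),O2,TH2)
gap("top bar",Lt,.174,.182,-.047,-.024)
gap("top cheek",Lt,.12,.145,-.09,-.05)
for th in ["open_bottle_mid","bar_gap","outlet","bottle_a_mid"]:
  for q in (s,t):
    print(th,[(round(r["p"],2),w2l(w(q,r["at"])).round(4).tolist()) for r in robot.place_of(q,th)[:2]])
o=robot.get_obs(); print(o["tool_pos"], w2l(o["tool_pos"]),o["width"],o["wrist_force"])
E
```

```text
wrist bar (0.174, 0.182) 4964 max neg [-0.0644 -0.0622] min pos [0.025  0.0283]
wrist guide (0.135, 0.145) 0 max neg None min pos None
wrist cheek (0.12, 0.145) 1144 max neg [-0.0324 -0.0323] min pos [0.0394 0.041 ]
top bar (0.174, 0.182) 246 max neg [-0.0286 -0.0265] min pos [0.0381 0.0395]
top cheek (0.12, 0.145) 86 max neg [-0.0621 -0.0614] min pos [0.0377 0.0385]
open_bottle_mid [(0.92, [0.0062, -0.0019])]
open_bottle_mid [(0.33, [0.0002, 0.2671])]
bar_gap [(0.67, [-0.0376, -0.0024])]
bar_gap [(0.84, [-0.0349, -0.0004])]
outlet []
outlet [(0.92, [-0.0004, -0.0023])]
bottle_a_mid []
bottle_a_mid [(0.59, [0.0001, -0.0695]), (0.59, [-0.0015, -0.1706])]
[0.65029715 0.03415155 0.1857196 ] [ 0.00132631 -0.0002119 ] 0.029303799404602614 [ 0.38801811 -0.46487389  5.2605126 ]
```

View pics/w4.png

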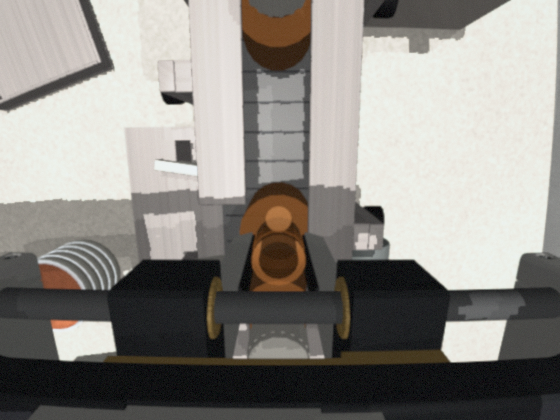

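>>> carry_out(
  deltas="0 0 -0.5 0 0 0 1; 0 -2 -0.5 0 0 0 1; 0 -5 -0.5 0 0 0 1; 0 -9 -0.5 0 0 0 1; 0 -13 -0.5 0 0 0 1; 0 -16 -0.5 0 0 0 1; 0 -18 -0.5 0 0 0 1; 0 -18 -0.5 0 0 0 1",
)

```text
time: 11.78
tool_pos: [0.6314, 0.0361, 0.1857]
ee_rot: [-3.14, 0.0, 1.465]
wrist_force: [0.1, -0.8, 2.5]
width: 0.0297
```

>>> carry_out(
  deltas="0 -2 -0.3 0 0 0 1; 0 -6 -0.3 0 0 0 1; 0 -10 -0.3 0 0 0 1; 0 -14 -0.3 0 0 0 1; 0 -18 -0.3 0 0 0 1; 0 -21 -0.3 0 0 0 1; 0 -22 -0.3 0 0 0 1; 0 -22 -0.3 0 0 0 1",
)

```text
time: 12.45
tool_pos: [0.6098, 0.0384, 0.1857]
ee_rot: [-3.14, 0.0, 1.465]
wrist_force: [0.1, -0.3, -0.9]
width: 0.0294
```

>>> carry_out(
  deltas="0 -2 0 0 0 0 1; 0 -6 0 0 0 0 1; 0 -11 0 0 0 0 1; 0 -16 0 0 0 0 1; 0 -21 0 0 0 0 1; 0 -25 0 0 0 0 1; 0 -28 0 0 0 0 1; 0 -30 0 0 0 0 1",
)

```text
time: 13.12
tool_pos: [0.5801, 0.0415, 0.1864]
ee_rot: [3.141, 0.0, 1.465]
wrist_force: [0.0, 0.2, -2.5]
width: 0.0297
```

>>> carry_out(
  deltas="0 -3 0 0 0 0 1; 0 -8 0 0 0 0 1; 0 -14 0 0 0 0 1; 0 -20 0 0 0 0 1; 0 -25 0 0 0 0 1; 0 -28 0 0 0 0 1; 0 -30 0 0 0 0 1; 0 -30 0 0 0 0 1",
)

```text
time: 13.78
tool_pos: [0.5504, 0.0447, 0.1864]
ee_rot: [3.141, 0.0, 1.465]
wrist_force: [0.7, -0.6, -2.1]
width: 0.0294
```

```bash
python3 - <<'E'
from h import *
s=robot.snapshot("wrist"); save(s,"w5"); t=robot.snapshot("scene"); save(t,"sc5")
for q in (s,t):
    print([(round(r["p"],2),w(q,r["at"]).round(4).tolist(),w2l(w(q,r["at"])).round(4).tolist()) for r in robot.place_of(q,"open_bottle_mid")[:2]])
o=robot.get_obs(); print(o["tool_pos"], w2l(o["tool_pos"]),o["width"],o["wrist_force"])
a=(*o["tool_pos"],1.467)
print(l2w(-.115,0))
E
```

```text
[(0.64, [0.5558, 0.0432, 0.1504], [-0.0936, -0.001])]
[(0.96, [0.5436, 0.0431, 0.1532], [-0.1057, -0.0024])]
[0.55091144 0.04461333 0.18621809] [-0.09860847 -0.00012415] 0.029549516947386455 [-0.01505485 -0.19268577 -2.20322225]
[0.53462136 0.04643845]
```

View pics/w5.png

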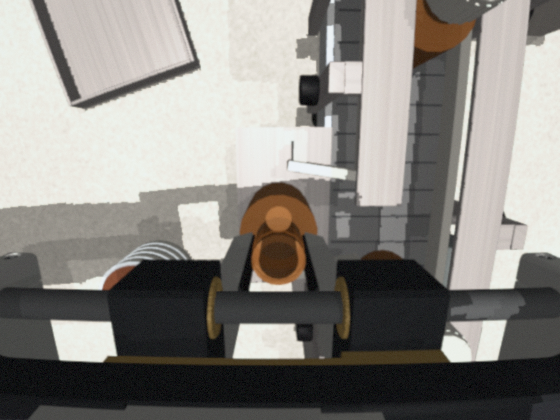

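View pics/sc5.png

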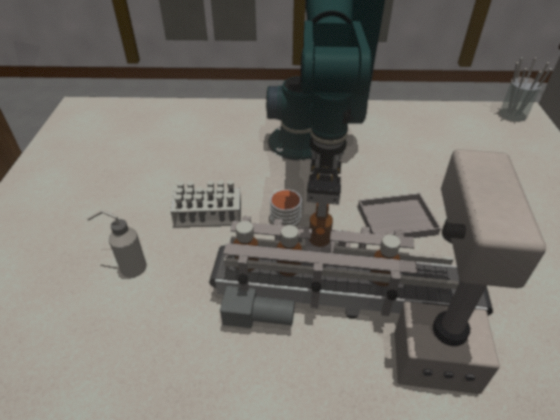

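The bottle is free on the dead plate, upright and carried at about 2 N. I'll lift straight up, then traverse.

>>> carry_out(
  deltas="0 0 -4 0 0 0 1; 0 0 -12 0 0 0 1; 0 0 -24 0 0 0 1; 0 0 -37 0 0 0 1; 0 0 -50 0 0 0 1; 0 0 -62 0 0 0 1; 0 0 -70 0 0 0 1; 0 0 -75 0 0 0 1",
)

```text
time: 14.65
tool_pos: [0.5514, 0.0446, 0.2636]
ee_rot: [3.138, -0.0, 1.465]
wrist_force: [-0.4, 0.3, -0.6]
width: 0.0292
```

>>> carry_out(
  deltas="3 -3 0 0 0 0 1; 10 -9 0 0 0 0 1; 21 -19 0 0 0 0 1; 35 -31 0 0 0 0 1; 51 -45 0 0 0 0 1; 67 -59 0 0 0 0 1; 83 -73 0 0 0 0 1; 99 -87 0 0 0 0 1",
)

```text
time: 15.32
tool_pos: [0.4725, 0.154, 0.2603]
ee_rot: [-3.14, 0.0, 1.466]
wrist_force: [0.5, 0.1, -1.4]
width: 0.0295
```

>>> carry_out(
  deltas="17 -15 0 0 0 0 1; 35 -31 0 0 0 0 1; 53 -47 0 0 0 0 1; 71 -63 0 0 0 0 1; 88 -77 0 0 0 0 1; 102 -90 0 0 0 0 1; 112 -98 0 0 0 0 1; 116 -102 0 0 0 0 1",
)

```text
time: 15.98
tool_pos: [0.3829, 0.2802, 0.2604]
ee_rot: [-3.14, 0.0, 1.468]
wrist_force: [-0.2, -0.2, -2.4]
width: 0.0293
```

```bash
python3 - <<'E'
from h import *
s=robot.snapshot("scene"); save(s,"sc6"); t=robot.snapshot("wrist"); save(t,"w6")
for q in (s,t):
  for th in ("open_bottle_mid","tray_in"):
    print(th,[(round(r["p"],2),w(q,r["at"]).round(4).tolist()) for r in robot.place_of(q,th)[:2]])
W=cloud(s)
m=(abs(W[...,0]-.385)<.04)&(abs(W[...,1]-.278)<.04)&(W[...,2]<.02); print("floor z",np.nanmedian(W[m][:,2]),m.sum())
o=robot.get_obs(); print(o["tool_pos"],o["width"],o["wrist_force"],o["ee_rot"])
E
```

```text
open_bottle_mid [(0.81, [0.3778, 0.2816, 0.2239])]
tray_in [(0.58, [0.3829, 0.278, 0.001])]
open_bottle_mid [(0.7, [0.3868, 0.2805, 0.2245])]
tray_in [(0.57, [0.3842, 0.2838, 0.0023])]
floor z 0.005060337399687283 547
[0.38576254 0.27788025 0.26105077] 0.02909757710451586 [ 0.21013653  0.26281402 -1.44563846] [-3.14155492e+00  5.19035795e-04  1.46381975e+00]
```

View pics/sc6.png

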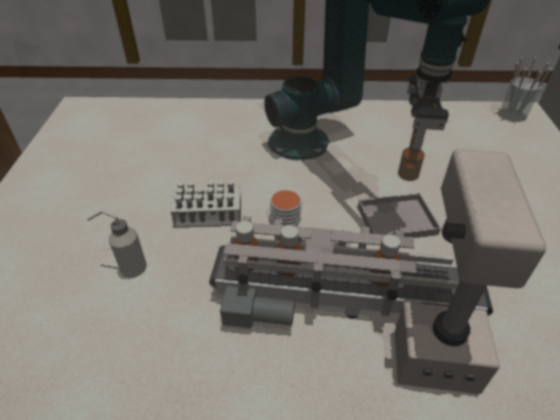

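>>> carry_out(
  deltas="0 0 5 0 0 0 1; 0 0 16 0 0 0 1; 0 0 31 0 0 0 1; 0 0 48 0 0 0 1; 0 0 64 0 0 0 1; 0 0 78 0 0 0 1; 0 0 87 0 0 0 1; 0 0 90 0 0 0 1",
)

```text
time: 16.95
tool_pos: [0.3845, 0.2774, 0.1684]
ee_rot: [-3.138, 0.003, 1.464]
wrist_force: [-0.5, -0.8, -1.8]
width: 0.0295
```

>>> carry_out(
  deltas="0 0 4 0 0 0 1; 0 0 12 0 0 0 1; 0 0 22 0 0 0 1; 0 0 33 0 0 0 1; 0 0 43 0 0 0 1; 0 0 51 0 0 0 1; 0 0 57 0 0 0 1; 0 0 60 0 0 0 1",
)

```text
time: 17.62
tool_pos: [0.385, 0.2781, 0.1098]
ee_rot: [-3.14, 0.001, 1.465]
wrist_force: [-0.4, -0.1, -1.6]
width: 0.0297
```

>>> carry_out(
  deltas="0 0 1 0 0 0 1; 0 0 2 0 0 0 1; 0 0 3 0 0 0 1; 0 0 4 0 0 0 1; 0 0 5 0 0 0 1; 0 0 6 0 0 0 1; 0 0 7 0 0 0 1; 0 0 7 0 0 0 1",
)

```text
time: 18.28
tool_pos: [0.3855, 0.2784, 0.1041]
ee_rot: [-3.141, 0.0, 1.465]
wrist_force: [-0.5, -0.0, -1.4]
width: 0.0292
```

>>> carry_out(
  deltas="0 0 0.5 0 0 0 1; 0 0 1 0 0 0 1; 0 0 1.5 0 0 0 1; 0 0 2 0 0 0 1; 0 0 2.5 0 0 0 1; 0 0 3 0 0 0 1; 0 0 3 0 0 0 1; 0 0 3 0 0 0 1",
)

```text
time: 18.95
tool_pos: [0.3855, 0.2784, 0.1012]
ee_rot: [-3.142, 0.0, 1.465]
wrist_force: [-0.3, -0.3, -2.5]
width: 0.0297
```

>>> carry_out(
  deltas="0 0 0.3 0 0 0 1; 0 0 0.6 0 0 0 1; 0 0 0.9 0 0 0 1; 0 0 1.2 0 0 0 1; 0 0 1.5 0 0 0 1; 0 0 1.5 0 0 0 1; 0 0 1.5 0 0 0 1; 0 0 1.5 0 0 0 1",
)

```text
time: 19.62
tool_pos: [0.3855, 0.2784, 0.0997]
ee_rot: [3.142, 0.0, 1.465]
wrist_force: [0.6, -0.1, -2.1]
width: 0.0294
```

>>> carry_out(
  deltas="0 0 0.3 0 0 0 1; 0 0 0.6 0 0 0 1; 0 0 0.9 0 0 0 1; 0 0 1.2 0 0 0 1; 0 0 1.5 0 0 0 1; 0 0 1.5 0 0 0 1; 0 0 1.5 0 0 0 1; 0 0 1.5 0 0 0 1",
)

```text
time: 20.28
tool_pos: [0.386, 0.2787, 0.0996]
ee_rot: [3.14, -0.001, 1.465]
wrist_force: [-1.0, -0.8, 5.7]
width: 0.0296
```

It has touched down: the vertical force went from -2 to +5.7 N. I'll ease off a little and release.

>>> carry_out(
  deltas="0 0 -0.7 0 0 0 1; 0 0 -0.7 0 0 0 1; 0 0 -0.7 0 0 0 0.66; 0 0 -0.7 0 0 0 0.62; 0 0 -0.7 0 0 0 0.55; 0 0 -0.7 0 0 0 0.45; 0 0 -0.7 0 0 0 0.35; 0 0 -0.7 0 0 0 0.2",
)

```text
time: 20.95
tool_pos: [0.3855, 0.2784, 0.0987]
ee_rot: [-3.141, 0.0, 1.465]
wrist_force: [-0.5, 0.6, -0.1]
width: 0.0587
```

>>> carry_out(
  deltas="0 0 0 0 0 0 0.1; 0 0 0 0 0 0 0; 0 0 -3 0 0 0 0; 0 0 -12 0 0 0 0; 0 0 -30 0 0 0 0; 0 0 -55 0 0 0 0; 0 0 -80 0 0 0 0; 0 0 -100 0 0 0 0",
)

```text
time: 21.62
tool_pos: [0.386, 0.2787, 0.2019]
ee_rot: [3.139, -0.002, 1.465]
wrist_force: [0.4, -0.4, 0.7]
width: 0.094
```

>>> carry_out(
  deltas="0 0 -10 0 0 0 0; 0 0 -20 0 0 0 0; 0 0 -26 0 0 0 0; 0 0 -30 0 0 0 0; 0 0 -30 0 0 0 0; 0 0 -30 0 0 0 0; 0 0 -30 0 0 0 0; 0 0 -30 0 0 0 0",
)

```text
time: 22.28
tool_pos: [0.3852, 0.2782, 0.2279]
ee_rot: [-3.14, 0.001, 1.465]
wrist_force: [-0.3, -0.4, -0.0]
width: 0.0938
```

```bash
python3 - <<'E'
from h import *
s=robot.snapshot("scene"); save(s,"sc7"); t=robot.snapshot("wrist"); save(t,"w7"); u=robot.snapshot("top"); save(u,"top7")
for n,q in (("sc",s),("wr",t),("top",u)):
  for th in ("open_bottle_mid","tray_in"):
    print(n,th,[(round(r["p"],2),w(q,r["at"]).round(4).tolist()) for r in robot.place_of(q,th)[:2]])
  for th in "abc":
    print(n,th,[(round(r["p"],2),w2l(w(q,r["at"])).round(3).tolist(),w(q,r["at"])[2].round(3)) for r in robot.place_of(q,f"bottle_{th}_mid")[:3]])
for th in ("tube_rack","wash_bottle","dish_stack"): print(th,[(round(r["p"],2),w(s,r["at"]).round(3).tolist()) for r in robot.place_of(s,th)[:2]])
o=robot.get_obs(); print(o["tool_pos"],o["width"],o["wrist_force"])
E
```

```text
sc open_bottle_mid [(0.78, [0.3811, 0.2781, 0.0653]), (0.39, [0.6506, 0.0315, 0.0892])]
sc tray_in [(0.73, [0.3847, 0.2783, 0.0001]), (0.42, [0.6767, 0.3049, 0.2487])]
sc a [(0.92, [-0.003, -0.066], np.float64(0.151))]
sc b [(0.96, [-0.002, 0.149], np.float64(0.146))]
sc c [(0.74, [0.003, -0.163], np.float64(0.149))]
wr open_bottle_mid [(0.7, [0.3883, 0.2782, 0.0622])]
wr tray_in []
wr a []
wr b []
wr c []
top open_bottle_mid [(0.78, [0.3825, 0.2757, 0.0687])]
top tray_in [(0.81, [0.3863, 0.279, 0.0021])]
top a [(0.91, [0.002, -0.072], np.float64(0.148))]
top b [(0.89, [0.001, 0.149], np.float64(0.154))]
top c [(0.76, [0.003, -0.166], np.float64(0.153))]
tube_rack [(0.95, [0.38, -0.267, 0.001]), (0.46, [0.634, -0.128, 0.151])]
wash_bottle [(0.97, [0.577, -0.43, 0.003])]
dish_stack [(0.78, [0.386, -0.043, 0.001])]
[0.38556618 0.27843441 0.22894807] 0.09412319438401436 [ 0.50044312 -0.44050782  0.49473133]
```

View pics/sc7.png

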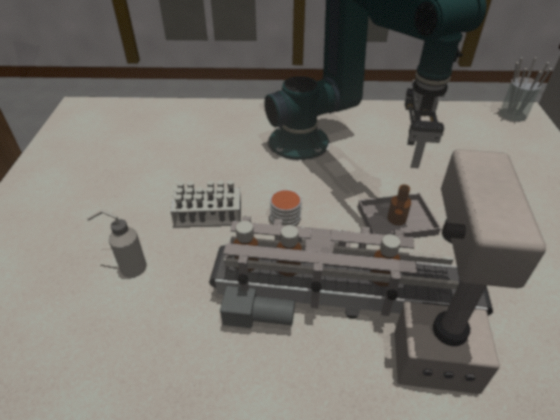

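View pics/w7.png

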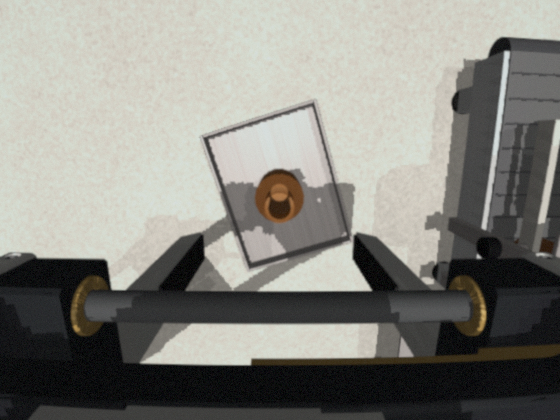

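The open bottle stands upright in the middle of the tray (scene (400,205), wrist (279,200)). All the capped bottles are in the lane, and the gripper is open and clear. Handing in.

```bash
python3 - <<'E'
from h import *
print(robot.close_job())
E
```

```text
the job is handed in; nothing more can be done
None
```

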